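# Weigh the outgoing post as one centred stack on the letter scale

## Robot

A 6-joint arm with a two-finger parallel gripper is mounted at the origin on the work surface. World frame = base frame: x ahead of the robot, y to its left, z up, the work surface at z = 0. Lengths are in m, angles in degrees, forces in N, time in s.
With the tool pointing down it reaches from about 0.35 to 0.875 m from the base axis. Payload 4.2 kg.
Tool frame: the origin (TCP) lies midway between the tips of the shut fingers; the grasp point (between the pads) lies 19 mm behind it (r.grasp_offset is the distance from the TCP to the grasp point, in m); z points along the fingers, y is the direction in which the jaws open and shut (so a half turn about z gives the same grasp; the last joint's range is limited). The gripper opens to 87 mm and grips with 3 to 60 N. Pads are 19 mm wide; open, the fingers measure 117 mm over their backs; the gripper's body (75 mm by 190 mm) begins 51 mm behind the grasp point.
Start: joints at [82.483, 22.042, 0.453, 0, -68.411, -14.817], TCP at [0.237, 0.578, 0.223] pointing down, gripper open.
Joint ranges: [-179.83, 179.83], [-69.29, 118.12], [-61.27, 80.66], [-181.25, 117.63], [-171.15, -9.14], [-177.46, 177.46]. Speed limits (degrees/s): [159.86, 159.86, 180, 180, 180, 180].

## Interface

Orientations are given as a 3x3 rotation matrix whose columns are the frame's x, y, z axes.
In Python, from station import r gives the robot as it stands.
- The arm moves only by the shell command python3 -m crank 'ROWS'. ROWS is JSON, a list of rows, each a list of 3 entries, a list of its own where there are three numbers: the closure, from -1 (fully open) to 1 (shut), so that 0 is half open, then the shift along the tool's x, y, z as a fraction of full scale, then the turn, a rotation vector about the tool's x, y, z as a fraction of full scale. In form: [[fingers, [dx, dy, dz], [wx, wy, wz]], ...]. A call has 1 to 8 rows; each row shifts and turns the commanded pose from where the row before left it, along the tool's axes as they then stand; what a row does not reach is not made up. Full scale, the value 1, is 100 mm for a shift and 45 degrees for a turn. A row lasts 1/10 s, in which the tool goes at most 50 mm and 8.59 degrees, less where a joint would pass 70% of its speed; a pose out of reach is approached as far as the arm can. A call with a number of a shift or a turn outside -1 to 1 is refused whole. A call with a gripper value outside its range is refused whole. The fingers move at their own pace and stop on an object; the grip force is fixed at half the most. Time passes only in rows, so rows that do not move let the fingers close. It gives the time, the measured TCP pose, the force and the opening at its end, in the units of the state.
- r.sense(): the state, without advancing time (a new reading comes with each control period).
- r.capture(name): name is "scene" or "top" or "wrist"; returns a dict with "img" (420x560x3 uint8, blue, green, red), "fx", "fy", "cx", "cy" (pixels), "dist" ([k1, k2, p1, p2, k3] as OpenCV has them; the pictures are not rectified), "R" (3x3) and "t" (3): a world point X has camera coordinates R X + t. Camera axes: x right, y down, z forward; pixel columns grow to the right and rows downward; lengths in m; the calibration is good to about 2 mm. A picture is of the moment at which its call begins. There is no depth.
- r.finish_job(): hands the job in, once; it reports no verdict.
The state is a dict: "time_s": time; "joints": joint angles; "joint_velocities": joint speeds; "effort": joint torques, N m; "tcp_pos": TCP position; "ee_rot": TCP orientation; "wrist_force": force on the tool from outside, world axes, zero at the start; "moment": the same for the moment, N m; "gripper_width": opening from 0.0 (shut) to 1.0 (fully open).
Only numpy, scipy, OpenCV 4.12 (cv2) and the standard library are available. Lean on these libraries where they do the work, as an engineer would, in place of code of your own. Each camera call takes 0.05 s, during which the arm holds its last target.

## Task

Weigh the three pieces of outgoing post together: stack them one at a time on the pan of the letter scale, the piece with the widest base first and the narrowest on top, each lying flat or upright as it does now and centred on the pan. Set them down gently, so that the sprung pan is never driven down to its stop, and leave the finished stack standing free. Leave the saucer, the flashlight and the glass pebble where they are.

Things in the scene. Friction and masses are not known exactly. Their poses are not given: they have to be found in the camera images.
- pan_top (a point): centre of the upper face of the letter scale's flat, rimless round steel pan, 100 mm across, 4 mm thick; z up. Unloaded it is 62 mm above the bench; loaded it sinks, level, on a damped spring (500 N/m: 2 mm per newton).
- scale: the letter scale's grey square housing, 110 x 110 x 34 mm, fixed to the bench, the pan centred above it. Origin at the centre of its underside. On its +x face a thin steel index (to 60 mm from the centre) hangs from the pan over a white strip. A fixed wooden mail caddy, 160 mm high, stands at the far edge, 130 mm or more beyond (+x of) the centres of scale and post.
- pan (a joint): downward travel of the scale pan in m: 0 unloaded, 0.020 at its bottom stop; about 0.007 to 0.010 when it carries all three pieces. Must never reach 0.018.
- parcel: post: flat closed brown cardboard parcel with a white paper band round its middle, 64 mm (its x) x 118 mm (its y) x 36 mm high, 0.18 to 0.27 kg, lying flat. Origin at the centre of its underside, z up. The 64 mm width can be gripped from above.
- tin: post: upright plain round metal tin, 54 mm diameter (the lid band 55 mm), 46 mm high, flat lid, 0.11 to 0.17 kg. Origin at the centre of its underside, z up.
- giftbox: post: small plain white paperboard box with a lid, 40 mm (its x) x 34 mm (its y) x 32 mm high, 0.05 to 0.075 kg. Origin at the centre of its underside, z up.
- saucer: bystander: white porcelain saucer, 120 mm across, 18 mm high, loose; origin at the centre of its underside. It may lie at either side of the scale.
- flashlight: bystander: black aluminium flashlight lying along its x, 113 mm long, 32 mm high and across the head (head at +x), loose; origin on the bench under its middle.
- pebble: bystander: flat green glass pebble, 29 mm across, 12 mm high, loose; origin at the centre of its underside.
Mind the look-alikes: they are no part of the job. What is shaped like the giftbox but brown or orange is not meant. Of the things shaped like the tin, the metal one is meant.

How it is judged (in metres and radians):
On the way, in this order (a step that is already met when the one before it is completed fails the run):
1. the parcel lies flat and centred on the pan, let go (horizontal distance between parcel and pan_top below 0.015 m and angle between parcel's own z axis and vertical below 0.06 rad and z of parcel in the frame of pan_top between -0.003 and 0.004 m and contact force between the fingers and parcel below 0.05 N), for 0.2 s.
2. the tin stands on the parcel, centred over the pan, let go (horizontal distance between parcel and pan_top below 0.015 m and angle between parcel's own z axis and vertical below 0.06 rad and z of parcel in the frame of pan_top between -0.003 and 0.004 m and horizontal distance between tin and pan_top below 0.018 m and angle between tin's own z axis and vertical below 0.08 rad and z of tin in the frame of parcel between 0.033 and 0.04 m and contact force between the fingers and tin below 0.05 N), for 0.2 s.
3. the small box stands on the tin, centred over the pan, let go (horizontal distance between parcel and pan_top below 0.015 m and angle between parcel's own z axis and vertical below 0.06 rad and z of parcel in the frame of pan_top between -0.003 and 0.004 m and horizontal distance between each of tin, giftbox and pan_top below 0.018 m and angle between each of tin, giftbox's own z axis and vertical below 0.08 rad and z of tin in the frame of parcel between 0.033 and 0.04 m and z of giftbox in the frame of tin between 0.043 and 0.05 m and contact force between the fingers and giftbox below 0.05 N), for 0.2 s.
At the end, for the whole second after the job is handed in: Parcel flat on the pan, its centre within 15 mm of the pan's; tin upright on the parcel and small box upright on the tin, each centred within 18 mm of the pan's centre seen from above; all at rest, pressing the pan down by more than 5 mm, untouched by the fingers (all of step 3 and contact force between the fingers and parcel below 0.05 N and linear speed of each of parcel, tin, giftbox below 0.02 m/s and contact force between the fingers and tin below 0.05 N and value of joint pan above 0.005 m).
It fails at once if the scale pan is driven down to its stop (18 mm or more) (value of joint pan above 0.018 m).
It fails at once if the saucer, flashlight or pebble is moved by more than 25 mm (distance of any of saucer, flashlight, pebble from where it was at the start of the episode above 0.025 m).
It also fails if it takes over 72 s, if anything falls off the work surface, if the arm or the gripper's body presses on something with over 40 N, if the wrist force passes 120 N, or if a joint passes its speed limit or range.

## Working session

There is one attempt and no reset: what is moved stays moved. The work goes in short steps, Python scripts to look and compute and a shell command to move; the robot and the scene stay as the last step left them, time stands still between calls to the robot, and variables do not carry over. Pictures are saved under pics/ and viewed, and the job is handed in when it is done.

```bash
ls; mkdir -p pics
python3 - <<'E'
from station import r
import cv2
s=r.sense();print(s)
for n in("scene","top","wrist"):
    c=r.capture(n);cv2.imwrite(f"pics/{n}0.png",c["img"]);print(n,c["fx"],c["fy"],c["cx"],c["cy"],c["dist"],c["R"],c["t"])
E
```

```text
pics
{'time_s': 0.0, 'joints': array([ 8.24827298e+01,  2.20924684e+01,  3.79475029e-01, -2.92419206e-02,
       -6.84097356e+01, -1.48149969e+01]), 'joint_velocities': array([ 0.07634513, -0.06574602,  0.05740931, -0.06606751, -0.05768625,
       -0.03492345]), 'effort': array([ 1.26794839e-04, -3.90664816e+01,  1.87416208e+01,  4.21986222e+00,
        1.11051303e-02, -1.90663727e-04]), 'tcp_pos': array([0.23725445, 0.57757155, 0.22143887]), 'ee_rot': array([[ 9.24924339e-01, -3.80150501e-01, -7.50705682e-04],
       [-3.80151232e-01, -9.24922046e-01, -2.06148511e-03],
       [ 8.93303617e-05,  2.19209944e-03, -9.99997593e-01]]), 'wrist_force': array([0.24495505, 0.08924696, 0.0296181 ]), 'moment': array([-0.0044793 , -0.00360364,  0.01817388]), 'gripper_width': 0.9998404395386231}
scene 513.8797181016514 513.8797181016514 280.3696674684035 210.18700597717609 [-0.10707818  0.          0.          0.          0.        ] [[ 0.82352876  0.56725618  0.00456128]
 [ 0.38340975 -0.5506629  -0.74146297]
 [-0.41808772  0.61236492 -0.67097829]] [-0.46725302 -0.11020015  1.35616174]
top 491.76509467365116 491.76509467365116 282.53368486713464 210.96724631367317 [-0.08622601  0.          0.          0.          0.        ] [[-0.01686467 -0.9998493  -0.00411764]
 [-0.98609012  0.01731337 -0.16530738]
 [ 0.16535376  0.00127251 -0.9862335 ]] [0.07091641 0.49284235 1.32667901]
wrist 333.17245510744925 333.17245510744925 279.631396990326 209.48476947973745 [-0.04516956  0.          0.          0.          0.        ] [[-0.37962238 -0.92513913  0.00210544]
 [-0.88033689  0.36193598  0.30660938]
 [-0.28441837  0.11454228 -0.9518331 ]] [ 0.62599569 -0.03839648  0.39300302]
```

View pics/scene0.png

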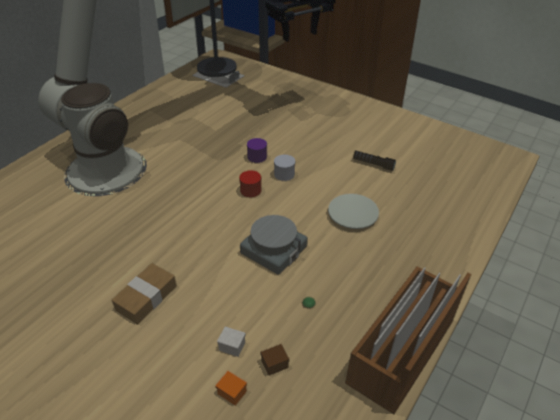

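View pics/top0.png

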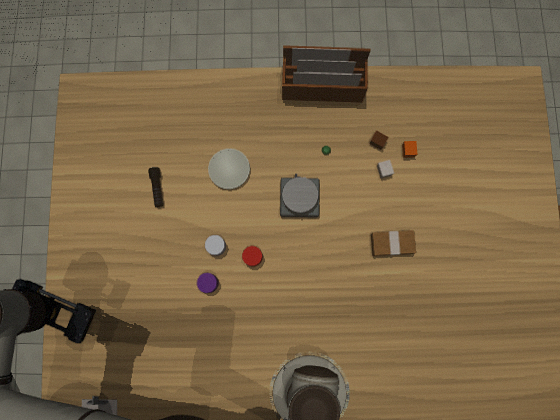

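View pics/wrist0.png

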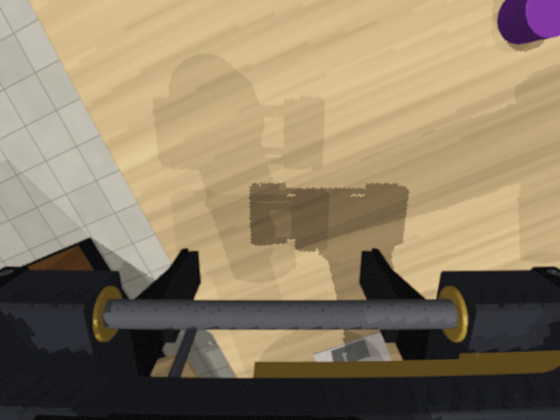

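The scene and top views show:

| Thing | Top view | Scene view |
|---|---|---|
| Parcel | (394,243) | (145,292) |
| Silver tin | (215,245) | (284,168) |
| White giftbox | (386,169) | (231,341) |
| Pan | (300,195) | (273,233) |

The red and purple tins and the brown and orange boxes are the look-alikes. Next I'll measure.

```bash
cat > h.py <<'E'
import numpy as np, cv2
from station import r
def ray(c,uv):
    K=np.array([[c["fx"],0,c["cx"]],[0,c["fy"],c["cy"]],[0,0,1]])
    p=cv2.undistortPoints(np.array(uv,float).reshape(-1,1,2),K,np.array(c["dist"],float)).reshape(-1,2)
    R=np.array(c["R"]);t=np.array(c["t"])
    d=np.c_[p,np.ones(len(p))]@R
    return -R.T@t,d
def plane(c,uv,z):
    o,d=ray(c,uv); s=(z-o[2])/d[:,2]
    return (o+d*s[:,None])[:,:2]
def proj(c,X):
    K=np.array([[c["fx"],0,c["cx"]],[0,c["fy"],c["cy"]],[0,0,1]])
    return cv2.projectPoints(np.array(X,float).reshape(-1,1,3),cv2.Rodrigues(np.array(c["R"]))[0],np.array(c["t"],float),K,np.array(c["dist"],float))[0].reshape(-1,2)
def crop(c,u,v,w,h,name,k=6):
    i=c["img"][max(0,v-h):v+h,max(0,u-w):u+w]
    cv2.imwrite(name,cv2.resize(i,None,fx=k,fy=k,interpolation=cv2.INTER_NEAREST))
E
python3 - <<'E'
from h import *
c=r.capture("top");s=r.capture("scene")
tiles=[]
for (u,v) in [(394,243),(215,245),(386,169),(300,195)]:
    tiles.append(cv2.resize(c["img"][v-32:v+32,u-32:u+32],(256,256),interpolation=0))
t2=[]
for (u,v) in [(145,292),(284,168),(231,341),(274,236)]:
    t2.append(cv2.resize(s["img"][v-32:v+32,u-32:u+32],(256,256),interpolation=0))
m=np.vstack([np.hstack(tiles),np.hstack(t2)]);cv2.imwrite("pics/t.png",cv2.resize(m,(800,400)))
E
```

```text
(no output)
```

View pics/t.png

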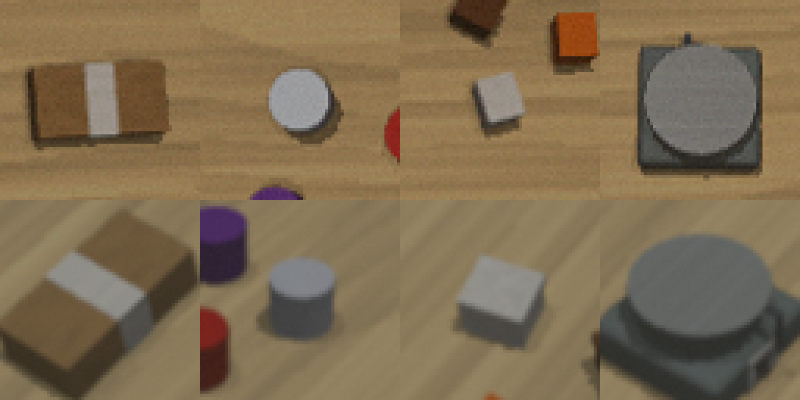

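The tiles show clean top faces: the tin lid and pan are circles, and the parcel's band and the giftbox are rotated rectangles. I'll fit them by mask.

Run:
```python
from h import *
c=r.capture("top");im=c["img"];hsv=cv2.cvtColor(im,cv2.COLOR_BGR2HSV)
def px(u,v):print((u,v),im[v,u],hsv[v,u])
for p in [(394,243),(380,243),(405,243),(215,245),(386,169),(390,176),(300,195),(300,214),(360,243),(384,260)]:px(*p)
S=hsv[...,1];V=hsv[...,2]
def comp(m,u,v,name):
    n,l,st,ce=cv2.connectedComponentsWithStats(m.astype(np.uint8))
    k=l[v,u]; mm=(l==k).astype(np.uint8)
    ct=max(cv2.findContours(mm,0,cv2.CHAIN_APPROX_NONE)[0],key=cv2.contourArea)
    print(name,k,st[k],ce[k],"rect",cv2.minAreaRect(ct)); return ct[:,0,:].astype(float),ce[k]
for name,u,v,z in [("tin",215,245,.046),("gift",386,169,.032),("band",394,243,.036),("pan",300,195,.062)]:
    m=(S<70)&(V>(150 if name!="pan" else 95))
    ct,ce=comp(m,u,v,name)
    w=plane(c,ct,z)
    print(" centroid",plane(c,[ce],z)[0],"circle",cv2.minEnclosingCircle(w.astype(np.float32)),"rect",cv2.minAreaRect((w*1000).astype(np.float32)))
```

```text
(394, 243) [135 144 152] [ 16  29 152]
(380, 243) [ 47  78 107] [ 16 143 107]
(405, 243) [ 46  77 109] [ 15 147 109]
(215, 245) [159 158 157] [105   3 159]
(386, 169) [138 146 153] [ 16  25 153]
(390, 176) [50 69 83] [ 17 101  83]
(300, 195) [108 112 114] [ 20  13 114]
(300, 214) [37 41 43] [20 36 43]
(360, 243) [ 83 121 151] [ 17 115 151]
(384, 260) [ 70 107 132] [ 18 120 132]
tin 19 [205 236  19  18 267] [214.19101124 244.50561798] rect ((214.0, 244.5), (17.0, 18.0), 90.0)
 centroid [0.4030592  0.25173325] circle ((0.4030895531177521, 0.25229841470718384), 0.02599816396832466) rect ((403.14605712890625, 252.2975311279297), (49.92202377319336, 46.86919021606445), 89.13321685791016)
gift 12 [379 160  14  15 131] [386.16793893 167.33587786] rect ((386.1192932128906, 167.06422424316406), (13.02643871307373, 11.302350997924805), 73.3007583618164)
 centroid [ 0.61654721 -0.23534803] circle ((0.6177120804786682, -0.23472467064857483), 0.022758737206459045) rect ((617.64697265625, -235.19357299804688), (38.10592269897461, 32.859500885009766), 13.452291488647461)
band 18 [390 232   9  22 162] [394.11728395 242.66666667] rect ((394.1065979003906, 242.49240112304688), (21.51660919189453, 7.694681167602539), 85.91438293457031)
 centroid [ 0.40030786 -0.24544036] circle ((0.4008626937866211, -0.24512162804603577), 0.031076794490218163) rect ((400.86944580078125, -245.43893432617188), (59.2587890625, 21.539630889892578), 1.2140958309173584)
pan 44 [282 177  36  35 985] [299.71269036 194.01522843] rect ((299.5, 194.0), (34.0, 35.0), 90.0)
 centroid [0.53700676 0.01428511] circle ((0.5381135940551758, 0.014252908527851105), 0.04998555779457092) rect ((537.353271484375, 14.79385757446289), (96.56007385253906, 95.55265808105469), 88.99444580078125)
```

The fits agree with the stated sizes: parcel about (0.400,-0.245), tin (0.403,0.252), giftbox (0.617,-0.235), pan (0.537,0.014). First I'll turn the tool so that the jaws lie along world x.

```bash
python3 -m crank '[[-1,[0,0,0],[0,0,0.188]],[-1,[0,0,0],[0,0,0.188]],[-1,[0,0,0],[0,0,0.188]],[-1,[0,0,0],[0,0,0.188]],[-1,[0,0,0],[0,0,0.188]],[-1,[0,0,0],[0,0,0.188]],[-1,[0,0,0],[0,0,0.188]],[-1,[0,0,0],[0,0,0.188]]]'; python3 -c "
from h import *
s=r.sense();print(s['joints'],s['tcp_pos'],s['ee_rot'],s['time_s'])"
```

```text
time_s: 1.1
tcp_pos: [0.2374, 0.5781, 0.2225]
ee_rot: [[-0.006, -1.0, -0.0], [-1.0, 0.006, -0.0], [0.0, 0.0, -1.0]]
wrist_force: [0.7, 0.1, 0.7]
gripper_width: 0.998
[ 8.24829834e+01  2.20421614e+01  4.45886409e-01 -4.72271942e-03
 -6.84095807e+01 -8.28461404e+01] [0.23743925 0.57806013 0.22248662] [[-6.36857299e-03 -9.99979716e-01 -8.93549734e-05]
 [-9.99979716e-01  6.36858115e-03 -9.12952182e-05]
 [ 9.18624308e-05  8.87717407e-05 -9.99999992e-01]] 1.1
```

```bash
python3 -m crank '[[-1,[0.43,-0.22,-0.03],[0,0,0]],[-1,[0.43,-0.22,-0.03],[0,0,0]],[-1,[0.43,-0.22,-0.03],[0,0,0]],[-1,[0.43,-0.22,-0.03],[0,0,0]],[-1,[0.43,-0.22,-0.03],[0,0,0]],[-1,[0.43,-0.22,-0.03],[0,0,0]],[-1,[0.43,-0.2,-0.03],[0,0,0]],[-1,[0.43,-0.2,-0.03],[0,0,0]]]'
python3 -m crank '[[-1,[0.48,0,0],[0,0,0]],[-1,[0.48,0,0],[0,0,0]],[-1,[0.48,0,0],[0,0,0]],[-1,[0.48,0,0],[0,0,0]],[-1,[0.48,0,0],[0,0,0]],[-1,[0.48,0,0],[0,0,0]],[-1,[0.48,0,0],[0,0,0]],[-1,[0.48,0,0],[0,0,0]]]'
```

```text
time_s: 1.9
tcp_pos: [0.4098, 0.2322, 0.247]
ee_rot: [[0.0, -1.0, 0.001], [-1.0, -0.0, 0.001], [-0.001, -0.001, -1.0]]
wrist_force: [0.7, -0.2, 0.4]
gripper_width: 0.999
time_s: 2.7
tcp_pos: [0.4089, -0.1519, 0.247]
ee_rot: [[0.0, -1.0, 0.001], [-1.0, -0.0, -0.0], [0.0, -0.001, -1.0]]
wrist_force: [1.3, -0.0, 0.1]
gripper_width: 0.995
```

```bash
python3 -m crank '[[-1,[0.2,0,0],[0,0,0]],[-1,[0,0,0],[0,0,0]],[-1,[0,0,0],[0,0,0]]]'
python3 - <<'E'
from h import *
s=r.sense();print(s['tcp_pos'],s['joints'])
c=r.capture("wrist");cv2.imwrite("pics/w1.png",c["img"]);print(np.array(c["R"]),-np.array(c["R"]).T@c["t"])
E
```

```text
time_s: 3.0
tcp_pos: [0.409, -0.1701, 0.2464]
ee_rot: [[-0.002, -1.0, -0.0], [-1.0, 0.002, 0.0], [-0.0, 0.0, -1.0]]
wrist_force: [-0.3, 0.4, 0.2]
gripper_width: 0.998
[ 0.4090357  -0.17006381  0.2464117 ] [-1.44233293e+00  2.85110686e+00 -2.11966028e+01 -1.75685564e-02
 -6.59676732e+01  1.35622025e+00]
[[-9.99999026e-01  1.03328156e-03  9.38221064e-04]
 [ 1.27107274e-03  9.51892553e-01  3.06429358e-01]
 [-5.76457838e-04  3.06430252e-01 -9.51892939e-01]] [ 0.40883704 -0.25251611  0.40934767]
```

View pics/w1.png

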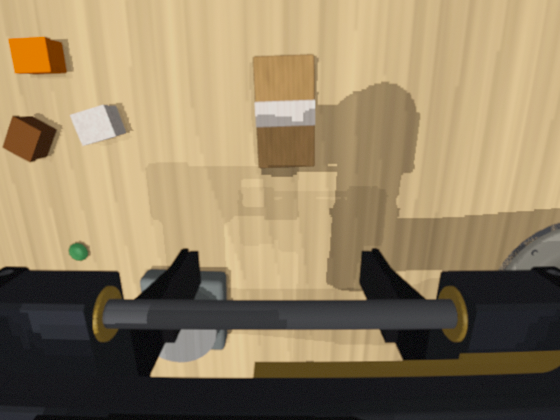

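The wrist view shows the parcel at u 253–315, v 55–167, with its band at v 100–128, and the white giftbox at (97,124). I'll refine both from here.

```bash
cat >> h.py <<'E'
def comp(m,u,v):
    n,l,st,ce=cv2.connectedComponentsWithStats(m.astype(np.uint8))
    mm=(l==l[v,u]).astype(np.uint8)
    ct=max(cv2.findContours(mm,0,cv2.CHAIN_APPROX_NONE)[0],key=cv2.contourArea)
    return ct[:,0,:].astype(float),mm
E
python3 - <<'E'
from h import *
c=r.capture("wrist");im=c["img"];hsv=cv2.cvtColor(im,cv2.COLOR_BGR2HSV);S=hsv[...,1];V=hsv[...,2]
for p in [(285,112),(285,75),(285,145),(97,124),(230,110),(118,122)]:print(p,hsv[p[1],p[0]])
for n,u,v,z in [("band",285,112,.036),("gift",97,124,.032)]:
    ct,mm=comp((S<45)&(V>150),u,v)
    w=plane(c,ct,z);print(n,len(ct),cv2.minAreaRect((w*1000).astype(np.float32)),w.min(0),w.max(0), cv2.boxPoints(cv2.minAreaRect((w*1000).astype(np.float32))))
i=cv2.resize(im[30:180,240:330],None,fx=3.9,fy=3.9,interpolation=0)
j=cv2.resize(im[90:160,60:135],None,fx=5,fy=5,interpolation=0)
o=np.zeros((600,800,3),np.uint8);o[:i.shape[0],:i.shape[1]]=i;o[:j.shape[0],400:400+j.shape[1]]=j;cv2.imwrite("pics/w1z.png",o)
E
```

```text
(285, 112) [ 14  17 222]
(285, 75) [ 17 125 186]
(285, 145) [ 17 141 123]
(97, 124) [ 15  16 221]
(230, 110) [ 19  83 217]
(118, 122) [ 15  22 117]
band 163 ((402.9573669433594, -241.81346130371094), (64.88703155517578, 26.09303092956543), 1.8947726488113403) [ 0.3706813  -0.25589026] [ 0.43540301 -0.22865087] [[ 370.10022 -229.84679]
 [ 370.96295 -255.92555]
 [ 435.8145  -253.78014]
 [ 434.95178 -227.70137]]
gift 127 ((617.7537231445312, -230.25323486328125), (42.42752456665039, 35.80478286743164), 14.550323486328125) [ 0.59351996 -0.25209357] [ 0.64210125 -0.2087335 ] [[ 592.7227  -218.25456]
 [ 601.71796 -252.911  ]
 [ 642.7847  -242.2519 ]
 [ 633.7895  -207.59547]]
```

View pics/w1z.png

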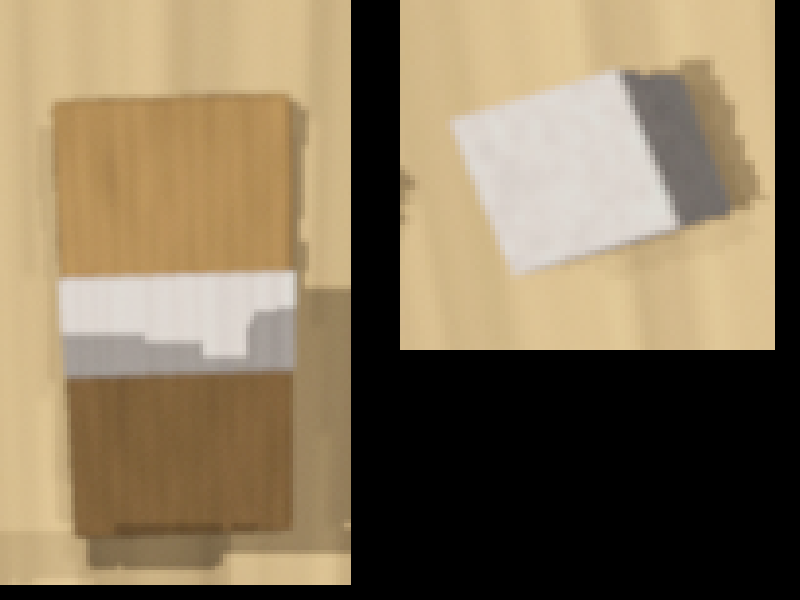

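Parcel at about (0.402,-0.2435), turned about +1.7°. I'll move over it and go down.

```bash
python3 -m crank '[[-1,[0.37,0.04,0.2],[0,0,0]],[-1,[0.365,0.035,0.4],[0,0,0]],[-1,[0,0,0.4],[0,0,-0.038]],[-1,[0,0,0.4],[0,0,0]],[-1,[0,0,0.4],[0,0,0]],[-1,[0,0,0],[0,0,0]],[-1,[0,0,0],[0,0,0]]]'
python3 - <<'E'
from h import *
s=r.sense();print(s['tcp_pos'],s['ee_rot'][:,1])
c=r.capture("wrist");cv2.imwrite("pics/w2.png",c["img"])
E
```

```text
time_s: 3.8
tcp_pos: [0.4029, -0.24, 0.0703]
ee_rot: [[0.032, -0.999, -0.0], [-0.999, -0.032, -0.001], [0.001, 0.0, -1.0]]
wrist_force: [0.7, -0.4, 0.2]
gripper_width: 1.002
[ 0.40287097 -0.24000247  0.07029244] [-9.99480317e-01 -3.22313942e-02  4.81904860e-04]
```

View pics/w2.png

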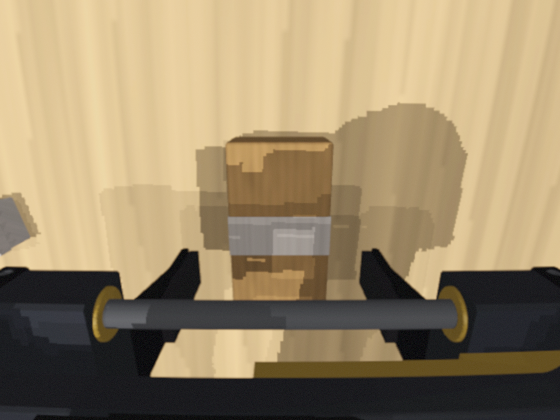

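The parcel's edges are at u 228 and 330, midway between the fingers, and its band is at v 217–255. I'll check the band's y from here.

Run:
```python
from h import *
c=r.capture("wrist");hsv=cv2.cvtColor(c["img"],cv2.COLOR_BGR2HSV);S=hsv[...,1];V=hsv[...,2]
ct,mm=comp((S<45)&(V>90),280,235);print(ct.min(0),ct.max(0))
print(plane(c,[[279,217],[279,255],[229,236],[330,236]],.036), r.sense()['tcp_pos'])
```

```text
[230. 217.] [331. 254.]
[[ 0.40459026 -0.25401025]
 [ 0.40374961 -0.22770724]
 [ 0.4363072  -0.24002123]
 [ 0.37142833 -0.24218831]] [ 0.40417671 -0.2405287   0.07191923]
```

```bash
python3 -m crank '[[-1,[0,0,0.3],[0,0,0]],[-1,[0,0,0.25],[0,0,0]],[-1,[0,0,0.08],[0,0,0]],[-1,[0,0,0],[0,0,0]],[0.2,[0,0,0],[0,0,0]],[1,[0,0,0],[0,0,0]],[1,[0,0,0],[0,0,0]],[1,[0,0,0],[0,0,0]]]';python3 -m crank '[[1,[0,0,0],[0,0,0]],[1,[0,0,0],[0,0,0]],[1,[0,0,0],[0,0,0]]]'
```

```text
time_s: 4.7
tcp_pos: [0.4028, -0.2407, 0.0075]
ee_rot: [[0.03, -1.0, 0.002], [-1.0, -0.03, -0.001], [0.001, -0.002, -1.0]]
wrist_force: [-0.9, 0.5, 5.0]
gripper_width: 0.731
time_s: 5.0
tcp_pos: [0.4028, -0.2407, 0.0075]
ee_rot: [[0.03, -1.0, 0.002], [-1.0, -0.03, -0.001], [0.001, -0.002, -1.0]]
wrist_force: [1.0, 0.4, 5.9]
gripper_width: 0.737
```

Grip width 0.737 × 87 mm = 64 mm, so the parcel is held. I'll lift it and carry it past the scale to look at the pan with the wrist camera.

```bash
python3 -m crank '[[1,[0,0,-0.1],[0,0,0]],[1,[0,0,-0.3],[0,0,0]],[1,[0,0,-0.45],[0,0,0]],[1,[0,0,-0.45],[0,0,0]],[1,[0,0,-0.45],[0,0,0]],[1,[0,0,-0.3],[0,0,0]],[1,[0,0,0],[0,0,0.038]],[1,[0,0,0],[0,0,0]]]'; python3 -m crank '[[1,[-0.2,-0.1,0],[0,0,0]],[1,[-0.45,-0.2,0],[0,0,0]],[1,[-0.45,-0.2,0],[0,0,0]],[1,[-0.45,-0.2,0],[0,0,0]],[1,[-0.45,-0.2,0],[0,0,0]],[1,[-0.45,-0.2,0],[0,0,0]],[1,[-0.45,-0.2,0],[0,0,0]],[1,[-0.45,-0.05,0],[0,0,0]]]';  python3 -m crank '[[1,[-0.35,0,0],[0,0,0]],[1,[0,0,0],[0,0,0]],[1,[0,0,0],[0,0,0]]]'
python3 - <<'E'
from h import *
c=r.capture("wrist");cv2.imwrite("pics/w3.png",c["img"])
E
```

```text
time_s: 5.8
tcp_pos: [0.4011, -0.2401, 0.2115]
ee_rot: [[-0.001, -1.0, -0.0], [-1.0, 0.001, 0.001], [-0.001, 0.0, -1.0]]
wrist_force: [-0.0, 1.2, -2.9]
gripper_width: 0.733
time_s: 6.6
tcp_pos: [0.5371, 0.0962, 0.2087]
ee_rot: [[-0.0, -1.0, -0.005], [-1.0, 0.0, -0.002], [0.002, 0.005, -1.0]]
wrist_force: [1.1, -0.5, -1.8]
gripper_width: 0.73
time_s: 6.9
tcp_pos: [0.5356, 0.1297, 0.2089]
ee_rot: [[0.001, -1.0, -0.005], [-1.0, -0.001, -0.002], [0.002, 0.005, -1.0]]
wrist_force: [-0.0, -1.4, -2.3]
gripper_width: 0.73
```

View pics/w3.png

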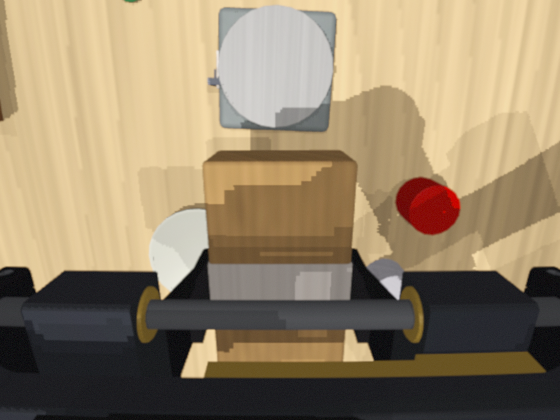

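The wrist view shows the pan circle at u 217–334, v 5–127. The parcel hangs level, with its band at v 262–300. I'll measure both in this frame.

Run:
```python
from h import *
c=r.capture("wrist");im=c["img"]
s=r.sense();print(s['tcp_pos'])
e=plane(c,[[217,66],[334,66],[275,5],[275,127]],.062);print(e)
p=e; print("pan",(p[0,0]+p[1,0])/2,(p[2,1]+p[3,1])/2)
zt=s['tcp_pos'][2]-.0075+.036
print("band",plane(c,[[280,262],[280,300],[208,281],[353,281]],zt))
```

```text
[0.5361341  0.12845874 0.21006145]
[[ 0.58921127  0.01530964]
 [ 0.48766271  0.01523929]
 [ 0.53876175 -0.03227296]
 [ 0.53906383  0.0672733 ]]
pan 0.5384369877706512 0.01750016600166026
band [[0.53558092 0.11418734]
 [0.53556163 0.13374879]
 [0.56832967 0.12375929]
 [0.50226814 0.12391972]]
```

```bash
python3 -m crank '[[1,[0.25,-0.02,0],[0,0,0]],[1,[0.45,0,0],[0,0,0]],[1,[0.4,0,0],[0,0,0]],[1,[0,0,0.2],[0,0,0]],[1,[0,0,0.4],[0,0,0]],[1,[0,0,0.4],[0,0,0]],[1,[0,0,0.2],[0,0,0]],[1,[0,0,0],[0,0,0]]]';python3 -m crank '[[1,[0,0,0],[0,0,0]],[1,[0,0,0],[0,0,0]]]'
```

```text
time_s: 7.8
tcp_pos: [0.5359, 0.0172, 0.0882]
ee_rot: [[-0.003, -1.0, -0.009], [-1.0, 0.003, -0.002], [0.002, 0.009, -1.0]]
wrist_force: [-0.8, -0.8, -2.2]
gripper_width: 0.73
time_s: 8.0
tcp_pos: [0.5404, 0.0192, 0.0934]
ee_rot: [[-0.001, -1.0, 0.003], [-1.0, 0.001, 0.001], [-0.001, -0.003, -1.0]]
wrist_force: [0.4, 0.9, -1.8]
gripper_width: 0.735
```

```bash
python3 -m crank '[[1,[0.01,0,0.06],[0,0,0]],[1,[0,0,0.06],[0,0,0]],[1,[0,0,0.04],[0,0,0]],[1,[0,0,0],[0,0,0]],[1,[0,0,0],[0,0,0]],[1,[0,0,0],[0,0,0]]]';python3 -c "
from h import *
for n in('scene','wrist'):cv2.imwrite('pics/%s4.png'%n,r.capture(n)['img'])
for i in range(4):
  r.capture('top');s=r.sense();print(s['tcp_pos'],s['wrist_force'])"
```

```text
time_s: 8.6
tcp_pos: [0.5393, 0.0185, 0.0758]
ee_rot: [[-0.0, -1.0, 0.0], [-1.0, 0.0, -0.0], [0.0, -0.0, -1.0]]
wrist_force: [-0.1, -0.4, -2.8]
gripper_width: 0.733
[0.5392525  0.01848326 0.07587132] [ 0.22061566  0.67455142 -2.20388362]
[0.53921418 0.01846649 0.07584197] [-0.18293926  0.62850513 -1.978155  ]
[0.53916364 0.01845138 0.07579691] [ 0.41759293 -0.13625249 -2.35338332]
[0.53915906 0.01845148 0.07579181] [-0.2466231   0.21929988 -2.79142274]
```

View pics/scene4.png

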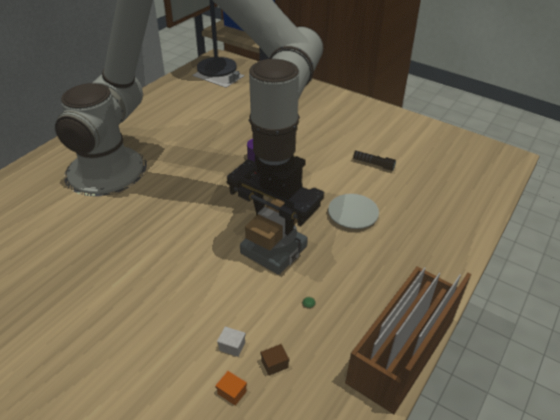

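The parcel hangs level just above the pan. I'll lower it in small steps and watch the force.

```bash
python3 -m crank '[[1,[0,0,0.03],[0,0,0]],[1,[0,0,0.02],[0,0,0]],[1,[0,0,0.02],[0,0,0]],[1,[0,0,0],[0,0,0]],[1,[0,0,0],[0,0,0]],[1,[0,0,0],[0,0,0]]]';python3 -m crank '[[1,[0,0,0.02],[0,0,0]],[1,[0,0,0],[0,0,0]],[1,[0,0,0],[0,0,0]]]'
```

```text
time_s: 9.5
tcp_pos: [0.5391, 0.0184, 0.0687]
ee_rot: [[-0.0, -1.0, -0.0], [-1.0, 0.0, -0.0], [0.0, 0.0, -1.0]]
wrist_force: [-0.5, -0.3, -1.8]
gripper_width: 0.738
time_s: 9.8
tcp_pos: [0.5393, 0.0184, 0.0668]
ee_rot: [[-0.0, -1.0, 0.0], [-1.0, 0.0, 0.0], [-0.0, -0.0, -1.0]]
wrist_force: [0.0, -0.3, -2.6]
gripper_width: 0.732
```

```bash
for i in 1 2; do python3 -m crank '[[1,[0,0,0.02],[0,0,0]],[1,[0,0,0],[0,0,0]],[1,[0,0,0],[0,0,0]],[1,[0,0,0],[0,0,0]]]'|grep -E "tcp|force"; python3 -c "
from h import *
a=[]
for i in range(4):
  r.capture('top');a.append(r.sense()['wrist_force'])
print(np.mean(a,0))"; done
```

```text
tcp_pos: [0.5394, 0.0184, 0.0649]
wrist_force: [-0.1, -0.5, -1.0]
[ 0.49532415 -0.07002586  0.1176922 ]
tcp_pos: [0.5394, 0.0184, 0.0629]
wrist_force: [0.0, -0.2, 0.6]
[ 0.82177319 -0.31172415  1.18719473]
```

The pan now carries the full weight and a little more. I'll raise 1 mm, open, and rise.

```bash
python3 -m crank '[[1,[0,0,-0.015],[0,0,0]],[1,[0,0,0],[0,0,0]],[0,[0,0,0],[0,0,0]],[-1,[0,0,0],[0,0,0]],[-1,[0,0,0],[0,0,0]],[-1,[0,0,0],[0,0,0]],[-1,[0,0,0],[0,0,0]]]'; python3 -m crank '[[-1,[0,0,-0.1],[0,0,0]],[-1,[0,0,-0.3],[0,0,0]],[-1,[0,0,-0.45],[0,0,0]],[-1,[0,0,-0.45],[0,0,0]],[-1,[0,0,-0.2],[0,0,0]],[-1,[-0.45,0,0],[0,0,0]],[-1,[-0.45,0,0],[0,0,0]],[-1,[-0.2,0,0],[0,0,0]]]';python3 -m crank '[[-1,[0,0,0],[0,0,0]],[-1,[0,0,0],[0,0,0]]]'
python3 - <<'E'
from h import *
c=r.capture("wrist");cv2.imwrite("pics/w5.png",c["img"]);cv2.imwrite("pics/s5.png",r.capture("scene")["img"])
E
```

```text
time_s: 11.7
tcp_pos: [0.5387, 0.0184, 0.064]
ee_rot: [[-0.0, -1.0, -0.001], [-1.0, 0.0, -0.0], [0.0, 0.001, -1.0]]
wrist_force: [0.5, -0.1, -0.9]
gripper_width: 0.971
time_s: 12.5
tcp_pos: [0.5391, 0.1309, 0.2154]
ee_rot: [[0.002, -1.0, 0.002], [-1.0, -0.002, 0.001], [-0.001, -0.002, -1.0]]
wrist_force: [0.1, -0.8, 0.2]
gripper_width: 0.999
time_s: 12.7
tcp_pos: [0.5389, 0.1285, 0.2146]
ee_rot: [[0.001, -1.0, 0.0], [-1.0, -0.001, -0.0], [0.0, -0.0, -1.0]]
wrist_force: [-0.4, 0.2, 0.1]
gripper_width: 0.999
```

View pics/w5.png

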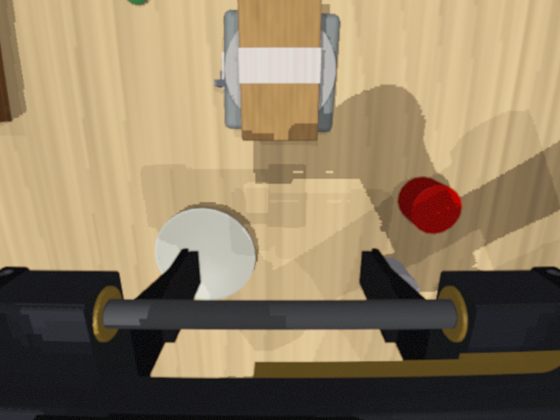

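View pics/s5.png

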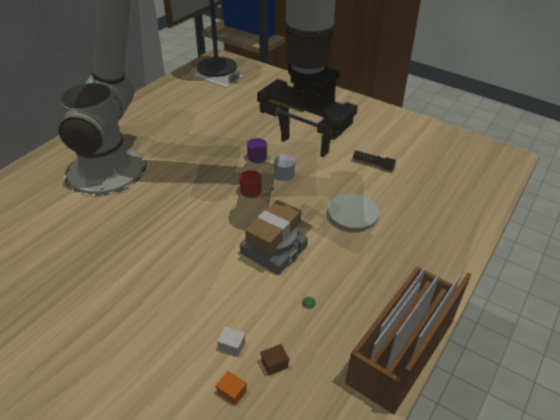

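The parcel lies square on the pan, with its band at u 238–321, v 48–82 in the wrist view and the pan rim even on both sides. Next I'll look at the tin.

```bash
python3 - <<'E'
from h import *
c=r.capture("wrist")
e=plane(c,[[238,65],[321,65],[280,48],[280,82]],.0935);print("parcel",(e[0,0]+e[1,0])/2,(e[2,1]+e[3,1])/2,e)
E
python3 -m crank '[[-1,[-0.3,0.2,0],[0,0,0]],[-1,[-0.4,0.24,0],[0,0,0]],[-1,[-0.4,0.24,0],[0,0,0]],[-1,[-0.4,0.23,0],[0,0,0]],[-1,[-0.4,0.22,0],[0,0,0]],[-1,[-0.41,0.22,0],[0,0,0]],[-1,[0,0,0],[0,0,0]],[-1,[0,0,0],[0,0,0]]]'
python3 - <<'E'
from h import *
c=r.capture("wrist");cv2.imwrite("pics/w6.png",c["img"])
E
```

```text
parcel 0.5386533085346474 0.016448058502748674 [[0.57152497 0.01621051]
 [0.50578165 0.01623868]
 [0.53825782 0.00383228]
 [0.5382629  0.02906384]]
time_s: 13.65
tcp_pos: [0.404, 0.3594, 0.2141]
ee_rot: [[0.001, -1.0, -0.0], [-1.0, -0.001, -0.0], [0.0, 0.0, -1.0]]
wrist_force: [-0.6, -1.2, -0.2]
gripper_width: 1.0
```

View pics/w6.png

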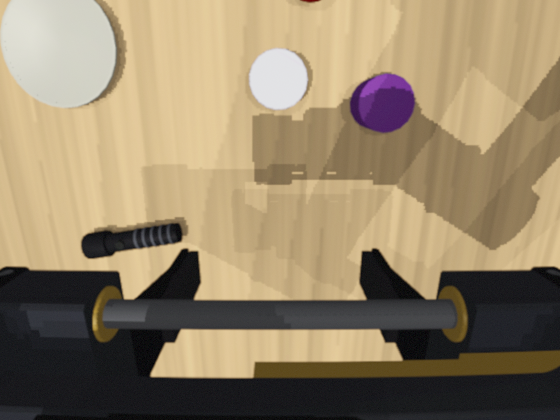

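The parcel measures (0.5387,0.0165), within 1 mm of the pan centre. The tin lid shows at u 249–308, v 49–109.

Run:
```python
from h import *
c=r.capture("wrist");hsv=cv2.cvtColor(c["img"],cv2.COLOR_BGR2HSV);S=hsv[...,1];V=hsv[...,2]
ct,mm=comp((S<45)&(V>150),279,78);w=plane(c,ct,.046);print(w.min(0),w.max(0),cv2.minEnclosingCircle(w.astype(np.float32)),r.sense()['tcp_pos'])
```

```text
[0.37742119 0.22881412] [0.43262041 0.28272529] ((0.4051409661769867, 0.2558458149433136), 0.027820872142910957) [0.40467938 0.35824827 0.21416167]
```

```bash
python3 -m crank '[[-1,[0.4,0,0],[0,0,0]],[-1,[0.4,0,0.2],[0,0,0]],[-1,[0.22,0,0.4],[0,0,0]],[-1,[0,0,0.4],[0,0,0]],[-1,[0,0,0.3],[0,0,0]],[-1,[0,0,0],[0,0,0]],[-1,[0,0,0],[0,0,0]],[-1,[0,0,0],[0,0,0]]]'
python3 - <<'E'
from h import *
c=r.capture("wrist");cv2.imwrite("pics/w7.png",c["img"]);print(r.sense()['tcp_pos'])
E
```

```text
time_s: 14.55
tcp_pos: [0.4055, 0.2581, 0.086]
ee_rot: [[-0.001, -1.0, 0.003], [-1.0, 0.001, 0.003], [-0.003, -0.003, -1.0]]
wrist_force: [0.5, 0.2, 0.0]
gripper_width: 1.0
[0.40538456 0.25831453 0.08608002]
```

View pics/w7.png

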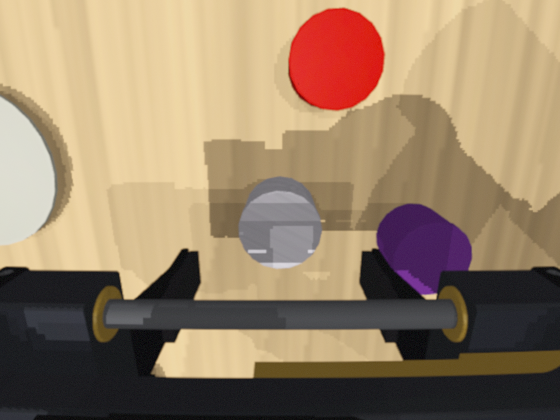

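The tin lid is at about u 239–321, v 191–269, midway between the fingers. I'll check it and the gap to the purple tin.

Run:
```python
from h import *
c=r.capture("wrist");hsv=cv2.cvtColor(c["img"],cv2.COLOR_BGR2HSV)
e=plane(c,[[239,230],[321,230],[280,192],[280,269]],.046);print(e,(e[0]+e[1])/2,(e[2]+e[3])/2)
print(plane(c,[[377,238],[424,248]],.046),plane(c,[[388,260]],.0),r.sense()['tcp_pos'])
```

```text
[[0.43174914 0.25541515]
 [0.37815926 0.25536639]
 [0.40495902 0.22972527]
 [0.4049343  0.28386892]] [0.4049542  0.25539077] [0.40494666 0.25679709]
[[0.34086113 0.26105163]
 [0.30836262 0.26837877]] [[0.31530171 0.30026685]] [0.4051663  0.25833886 0.08595303]
```

Run:
```python
from h import *
for n,u,v in(("top",207,283),("wrist",424,250)):
    c=r.capture(n);hsv=cv2.cvtColor(c["img"],cv2.COLOR_BGR2HSV);H,S,V=cv2.split(hsv)
    m=(H>120)&(H<155)&(S>100)
    if not m[v,u]:print(n,hsv[v,u]);continue
    ct,mm=comp(m,u,v)
    for z in(0,.046):
        w=plane(c,ct,z);print(n,z,w.min(0),w.max(0))
c=r.capture("wrist");cv2.imwrite("pics/w8.png",cv2.resize(c["img"][180:310,340:500],None,fx=5,fy=4.5))
```

```text
top [145  87  35]
wrist 0 [0.24554505 0.25138609] [0.32699603 0.33367665]
wrist 0.046 [0.27496338 0.23731702] [0.34133381 0.30437159]
```

View pics/w8.png

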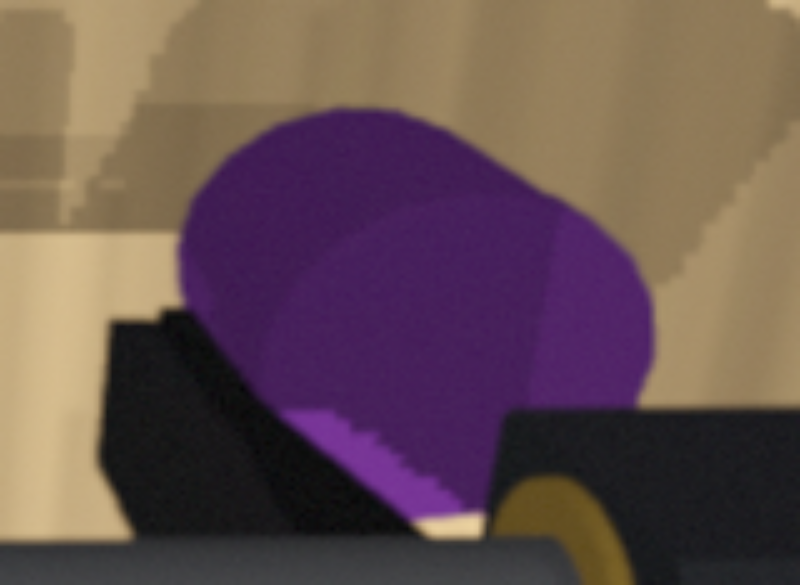

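The purple tin's edge is at x about 0.328 and my outer finger will be at about 0.346, so there is clearance. Going down to grip the tin.

```bash
python3 -m crank '[[-1,[0.02,0,0.3],[0,0,0]],[-1,[0,0,0.3],[0,0,0]],[-1,[0,0,0.15],[0,0,0]],[-1,[0,0,0],[0,0,0]],[0,[0,0,0],[0,0,0]],[1,[0,0,0],[0,0,0]],[1,[0,0,0],[0,0,0]],[1,[0,0,0],[0,0,0]]]';python3 -m crank '[[1,[0,0,0],[0,0,0]],[1,[0,0,0],[0,0,0]],[1,[0,0,0],[0,0,0]],[1,[0,0,0],[0,0,0]]]'; python3 -m crank '[[1,[0,0,-0.1],[0,0,0]],[1,[0,0,-0.3],[0,0,0]],[1,[0,0,-0.45],[0,0,0]],[1,[0,0,-0.45],[0,0,0]],[1,[0,0,-0.45],[0,0,0]],[1,[0,0,-0.35],[0,0,0]],[1,[0,0,0],[0,0,0]],[1,[0,0,0],[0,0,0]]]'
```

```text
time_s: 15.6
tcp_pos: [0.4045, 0.2559, 0.01]
ee_rot: [[-0.0, -1.0, 0.001], [-1.0, 0.0, 0.001], [-0.001, -0.001, -1.0]]
wrist_force: [0.4, -0.4, -0.7]
gripper_width: 0.717
time_s: 16.0
tcp_pos: [0.4045, 0.2558, 0.0097]
ee_rot: [[0.0, -1.0, 0.001], [-1.0, -0.0, 0.001], [-0.001, -0.001, -1.0]]
wrist_force: [-1.0, -0.4, 6.0]
gripper_width: 0.613
time_s: 16.8
tcp_pos: [0.4035, 0.2551, 0.2195]
ee_rot: [[-0.001, -1.0, -0.0], [-1.0, 0.001, 0.001], [-0.001, 0.0, -1.0]]
wrist_force: [-0.7, -1.0, -1.9]
gripper_width: 0.612
```

The tin is held: 0.613 × 87 = 53 mm. Carrying it over the pan.

```bash
python3 -m crank '[[1,[0.2,-0.12,0],[0,0,0]],[1,[0.4,-0.23,0],[0,0,0]],[1,[0.4,-0.23,0],[0,0,0]],[1,[0.4,-0.23,0],[0,0,0]],[1,[0.4,-0.23,0],[0,0,0]],[1,[0.4,-0.23,0],[0,0,0]],[1,[0.18,-0.08,0],[0,0,0]],[1,[0,0,0.2],[0,0,0]]]';python3 -m crank '[[1,[0,0,0.4],[0,0,0]],[1,[0,0,0.2],[0,0,0]],[1,[0,0,0.1],[0,0,0]],[1,[0,0,0],[0,0,0]],[1,[0,0,0],[0,0,0]],[1,[0,0,0],[0,0,0]]]'
python3 - <<'E'
from h import *
c=r.capture("wrist");cv2.imwrite("pics/w9.png",c["img"]);print(r.sense()['tcp_pos']);cv2.imwrite("pics/s9.png",r.capture("scene")["img"][150:300,180:380])
E
```

```text
time_s: 17.6
tcp_pos: [0.5405, 0.0148, 0.1986]
ee_rot: [[-0.004, -1.0, 0.001], [-1.0, 0.004, -0.001], [0.001, -0.001, -1.0]]
wrist_force: [-0.6, 0.3, -1.2]
gripper_width: 0.616
time_s: 18.2
tcp_pos: [0.54, 0.0177, 0.1304]
ee_rot: [[0.0, -1.0, 0.002], [-1.0, -0.0, 0.001], [-0.001, -0.002, -1.0]]
wrist_force: [0.5, -0.7, -1.4]
gripper_width: 0.615
[0.53989853 0.01770863 0.13044105]
```

View pics/w9.png

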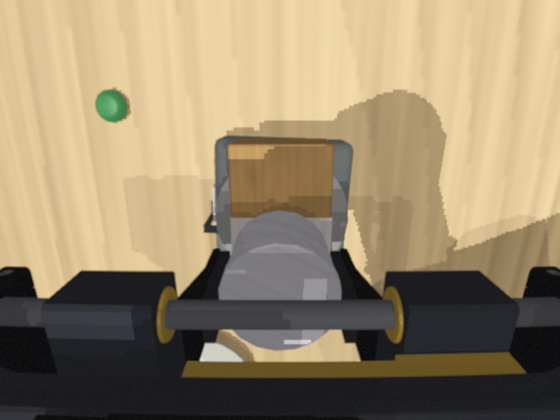

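View pics/s9.png

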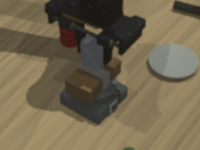

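The tin is centred over the parcel, which is at u 228–334. Lowering it.

```bash
python3 -m crank '[[1,[0,0.01,0.1],[0,0,0]],[1,[0,0,0.08],[0,0,0]],[1,[0,0,0.04],[0,0,0]],[1,[0,0,0.02],[0,0,0]],[1,[0,0,0.02],[0,0,0]],[1,[0,0,0],[0,0,0]],[1,[0,0,0],[0,0,0]],[1,[0,0,0],[0,0,0]]]'
cat > f.py <<'E'
from h import *
a=[]
for i in range(6):
  r.capture('top');a.append(r.sense()['wrist_force'])
print(np.mean(a,0),r.sense()['tcp_pos'])
E
python3 f.py; python3 -m crank '[[1,[0,0,0.02],[0,0,0]],[1,[0,0,0],[0,0,0]],[1,[0,0,0],[0,0,0]]]'; python3 f.py
```

```text
time_s: 19.1
tcp_pos: [0.5383, 0.0174, 0.1034]
ee_rot: [[-0.0, -1.0, 0.001], [-1.0, 0.0, 0.0], [-0.0, -0.001, -1.0]]
wrist_force: [1.1, -0.1, -1.2]
gripper_width: 0.616
[-0.01644137 -0.17266559 -1.22006531] [0.53825924 0.01742786 0.10332719]
time_s: 19.7
tcp_pos: [0.5383, 0.0174, 0.1013]
ee_rot: [[-0.0, -1.0, 0.0], [-1.0, 0.0, 0.0], [-0.0, -0.0, -1.0]]
wrist_force: [-0.4, 0.6, -0.4]
gripper_width: 0.609
[ 0.13773116 -0.08253768 -0.4821859 ] [0.53831213 0.01745906 0.10132301]
```

```bash
python3 -m crank '[[1,[0,0,0.012],[0,0,0]],[1,[0,0,0],[0,0,0]],[1,[0,0,0],[0,0,0]]]'|grep tcp; python3 f.py; python3 -m crank '[[0.2,[0,0,0],[0,0,0]],[0,[0,0,0],[0,0,0]],[-1,[0,0,0],[0,0,0]],[-1,[0,0,0],[0,0,0]],[-1,[0,0,0],[0,0,0]],[-1,[0,0,0],[0,0,0]],[-1,[0,0,0],[0,0,0]],[-1,[0,0,0],[0,0,0]]]'; python3 -m crank '[[-1,[0,0,-0.1],[0,0,0]],[-1,[0,0,-0.3],[0,0,0]],[-1,[0,0,-0.45],[0,0,0]],[-1,[0,0,-0.45],[0,0,0]],[-1,[0,0,-0.2],[0,0,0]],[-1,[-0.45,0,0],[0,0,0]],[-1,[-0.45,0,0],[0,0,0]],[-1,[-0.2,0,0],[0,0,0]]]';python3 -m crank '[[-1,[0,0,0],[0,0,0]],[-1,[0,0,0],[0,0,0]]]'
python3 - <<'E'
from h import *
c=r.capture("wrist");cv2.imwrite("pics/w10.png",c["img"]);print(r.sense()['tcp_pos']);cv2.imwrite("pics/s10.png",cv2.resize(r.capture("scene")["img"][150:300,180:380],None,fx=3,fy=3))
E
```

```text
tcp_pos: [0.5383, 0.0174, 0.1001]
[ 0.40030891 -0.10836931  0.46712236] [0.53828939 0.01745782 0.10009655]
time_s: 21.4
tcp_pos: [0.538, 0.0174, 0.1]
ee_rot: [[-0.0, -1.0, -0.0], [-1.0, 0.0, -0.0], [0.0, 0.0, -1.0]]
wrist_force: [0.7, 0.5, 0.1]
gripper_width: 0.987
time_s: 22.2
tcp_pos: [0.5381, 0.1299, 0.2512]
ee_rot: [[0.002, -1.0, 0.002], [-1.0, -0.002, 0.001], [-0.001, -0.002, -1.0]]
wrist_force: [0.8, 0.5, 0.1]
gripper_width: 0.995
time_s: 22.4
tcp_pos: [0.538, 0.1275, 0.2505]
ee_rot: [[0.001, -1.0, 0.0], [-1.0, -0.001, -0.0], [0.0, -0.0, -1.0]]
wrist_force: [1.0, -0.0, -0.1]
gripper_width: 1.004
[0.53800095 0.12691994 0.25037828]
```

View pics/w10.png

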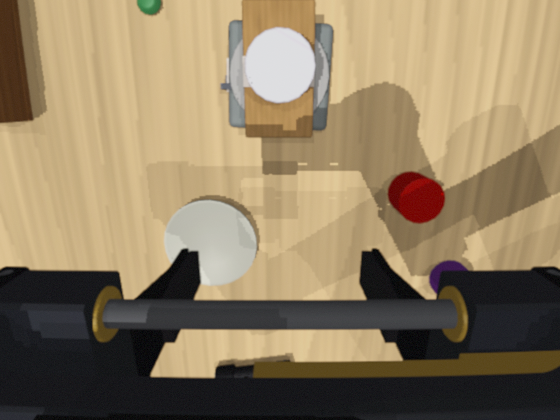

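View pics/s10.png

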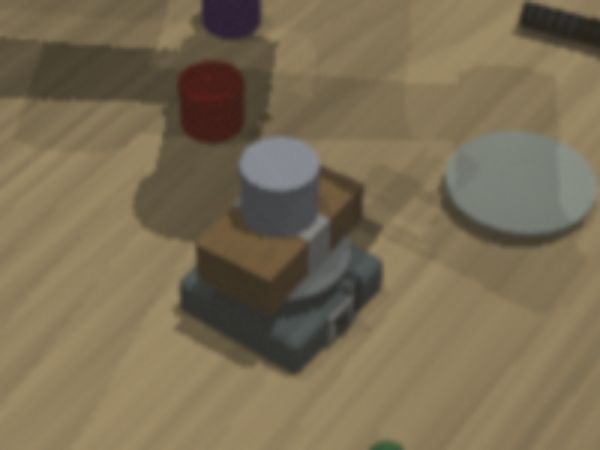

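The tin stands upright on the parcel, with its lid at u 244–315, v 28–102. I'll check its centre, then move to look at the giftbox.

```bash
python3 - <<'E'
from h import *
c=r.capture("wrist")
e=plane(c,[[244,65],[315,65],[280,28],[280,102]],.1365);print("tin",(e[0,0]+e[1,0])/2,(e[2,1]+e[3,1])/2,e)
E
python3 -m crank '[[-1,[0.2,-0.05,0],[0,0,0]],[-1,[0.45,-0.15,0],[0,0,0]],[-1,[0.45,-0.15,0],[0,0,0]],[-1,[0.45,-0.15,0],[0,0,0]],[-1,[0.45,-0.15,0],[0,0,0]],[-1,[0.45,-0.15,0.1],[0,0,0]],[-1,[0.15,0,0.1],[0,0,0]],[-1,[0,0,0],[0,0,0]]]'
python3 -m crank '[[-1,[0,0,0],[0,0,0]],[-1,[0,0,0],[0,0,0]]]'
python3 - <<'E'
from h import *
c=r.capture("wrist");cv2.imwrite("pics/w11.png",c["img"])
E
```

```text
tin 0.5377477304377578 0.016724965902808066 [[ 0.56515499  0.01598279]
 [ 0.51034047  0.01600621]
 [ 0.53735853 -0.0100695 ]
 [ 0.53736819  0.04351944]]
time_s: 23.35
tcp_pos: [0.6164, -0.1357, 0.2275]
ee_rot: [[-0.006, -1.0, -0.005], [-1.0, 0.006, 0.0], [-0.0, 0.005, -1.0]]
wrist_force: [-0.0, 1.2, -0.5]
gripper_width: 0.999
time_s: 23.55
tcp_pos: [0.618, -0.1319, 0.2307]
ee_rot: [[0.001, -1.0, 0.001], [-1.0, -0.001, -0.0], [0.0, -0.001, -1.0]]
wrist_force: [0.0, 0.1, 0.4]
gripper_width: 1.001
```

View pics/w11.png

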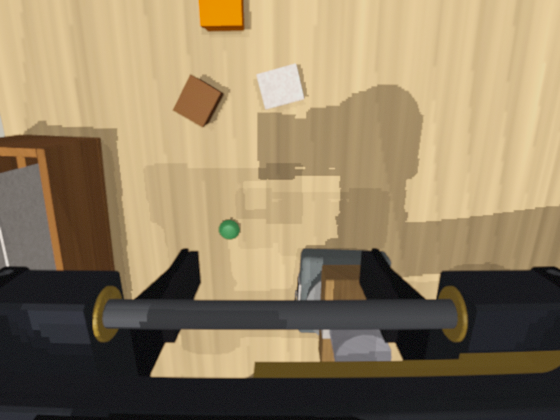

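The tin measures (0.5377,0.0167), so it is centred. The giftbox's top is at about (280,87), the brown box at (200,100) and the orange at (222,12). Next I'll measure the neighbours to choose the grip.

Run:
```python
from h import *
c=r.capture("wrist");hsv=cv2.cvtColor(c["img"],cv2.COLOR_BGR2HSV);H,S,V=cv2.split(hsv)
ct,mm=comp((S<45)&(V>150),280,87);w=plane(c,ct,.032)*1000;print("gift",cv2.minAreaRect(w.astype(np.float32)),cv2.boxPoints(cv2.minAreaRect(w.astype(np.float32))))
print(hsv[100,200],hsv[12,222],hsv[60,200])
for n,u,v,m in(("brown",200,100,(V<150)&(S>140)),("orange",222,12,(S>200))):
    ct,mm=comp(m,u,v)
    for z in (.032,0): 
        w=plane(c,ct,z)*1000;print(n,z,w.min(0),w.max(0),cv2.boxPoints(cv2.minAreaRect(w.astype(np.float32))).round().tolist())
```

```text
gift ((617.48388671875, -230.47076416015625), (42.01779556274414, 35.71086120605469), 15.04604434967041) [[ 592.56006 -218.68127]
 [ 601.83044 -253.16788]
 [ 642.4077  -242.26025]
 [ 633.1373  -207.77365]]
[ 14 153 153] [ 19 255 232] [ 19  84 213]
brown 0.032 [ 188.22698968 -317.03812555] [1047.65546904  241.93405677] [[188.0, 240.0], [190.0, -318.0], [1049.0, -316.0], [1048.0, 242.0]]
brown 0 [ 150.22686334 -326.15038814] [1085.65459017  282.25169584] [[150.0, 280.0], [152.0, -327.0], [1087.0, -325.0], [1086.0, 282.0]]
orange 0.032 [ 653.9461281  -310.10612297] [ 696.34562126 -284.02558849] [[654.0, -310.0], [696.0, -310.0], [697.0, -284.0], [654.0, -284.0]]
orange 0 [ 657.12953815 -318.60538868] [ 703.27841786 -290.21855292] [[657.0, -318.0], [703.0, -319.0], [703.0, -291.0], [657.0, -290.0]]
```

Gripping the giftbox across its 34 mm (jaws at 105°) with the jaws part open keeps clear of both look-alikes. I'll turn 75°.

```bash
python3 -m crank '[[-0.4,[0,0,0],[0,0,0.1875]],[-0.4,[0,0,0],[0,0,0.1875]],[-0.4,[0,0,0],[0,0,0.1875]],[-0.4,[0,0,0],[0,0,0.1875]],[-0.4,[0,0,0],[0,0,0.1875]],[-0.4,[0,0,0],[0,0,0.1875]],[-0.4,[0,0,0],[0,0,0.1875]],[-0.4,[0,0,0],[0,0,0.1875]]]' >/dev/null; python3 -m crank '[[-0.4,[0,0,0],[0,0,0.167]],[-0.4,[0.13,-0.47,0],[0,0,0]],[-0.4,[0.13,-0.47,0],[0,0,0]],[-0.4,[0,0,0.4],[0,0,0]],[-0.4,[0,0,0.4],[0,0,0]],[-0.4,[0,0,0.2],[0,0,0]],[-0.4,[0,0,0],[0,0,0]],[-0.4,[0,0,0],[0,0,0]]]'; python3 -m crank '[[-0.4,[0,0,0],[0,0,0]]]'
python3 - <<'E'
from h import *
s=r.sense();print(s['tcp_pos'],np.degrees(np.arctan2(s['ee_rot'][1,1],s['ee_rot'][0,1])),s['joints'])
c=r.capture("wrist");cv2.imwrite("pics/w12.png",c["img"])
E
```

```text
time_s: 25.25
tcp_pos: [0.6181, -0.2296, 0.1312]
ee_rot: [[-0.966, -0.26, 0.001], [-0.26, 0.966, -0.001], [-0.001, -0.001, -1.0]]
wrist_force: [0.9, -0.6, 1.0]
gripper_width: 0.7
time_s: 25.35
tcp_pos: [0.6188, -0.2299, 0.1325]
ee_rot: [[-0.966, -0.26, 0.004], [-0.26, 0.966, -0.001], [-0.004, -0.002, -1.0]]
wrist_force: [0.3, 0.2, -0.1]
gripper_width: 0.705
[ 0.61883266 -0.22987285  0.13252881] 105.04953628941284 [-6.35117690e+00  2.92411203e+01 -1.34653298e+00  4.47494475e-02
 -5.91605003e+01 -6.86218969e+01]
```

View pics/w12.png

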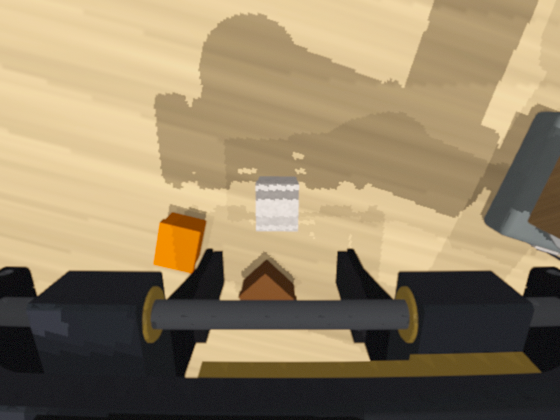

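The giftbox lines up with the jaws at u 256–299, and the orange box is outside the fingers. Going down to grip.

```bash
python3 - <<'E'
from h import *
c=r.capture("wrist");e=plane(c,[[256,210],[299,210],[277,185],[277,231]],.032);print(e,e.mean(0),r.sense()['tcp_pos'])
E
python3 -m crank '[[-0.4,[0,0,0.35],[0,0,0]],[-0.4,[0,0,0.35],[0,0,0]],[-0.4,[0,0,0.2],[0,0,0]],[-0.4,[0,0,0],[0,0,0]],[-0.4,[0,0,0],[0,0,0]],[-0.4,[0,0,0],[0,0,0]]]'
python3 - <<'E'
from h import *
c=r.capture("wrist");cv2.imwrite("pics/w13.png",c["img"]);print(r.sense()['tcp_pos'])
E
```

```text
[[ 0.62433239 -0.24650965]
 [ 0.61502777 -0.21201335]
 [ 0.59917338 -0.23515408]
 [ 0.63789645 -0.22483372]] [ 0.6191075 -0.2296277] [ 0.61842773 -0.22996894  0.13220886]
time_s: 26.05
tcp_pos: [0.6189, -0.2305, 0.0424]
ee_rot: [[-0.966, -0.259, 0.004], [-0.259, 0.966, -0.001], [-0.004, -0.002, -1.0]]
wrist_force: [-0.5, 0.1, 0.7]
gripper_width: 0.698
[ 0.61872938 -0.23039365  0.04231857]
```

View pics/w13.png

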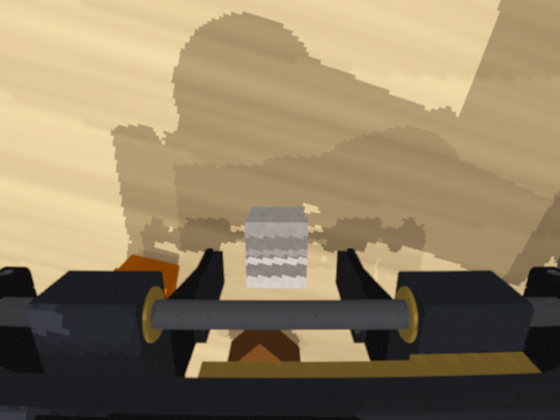

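The box sits between the fingers at u 246–307. Down 35 mm, grip, lift.

```bash
python3 -m crank '[[-0.4,[0,0,0.25],[0,0,0]],[-0.4,[0,0,0.1],[0,0,0]],[-0.4,[0,0,0],[0,0,0]],[0.2,[0,0,0],[0,0,0]],[1,[0,0,0],[0,0,0]],[1,[0,0,0],[0,0,0]],[1,[0,0,0],[0,0,0]],[1,[0,0,0],[0,0,0]]]';python3 -m crank '[[1,[0,0,0],[0,0,0]],[1,[0,0,0],[0,0,0]],[1,[0,0,0],[0,0,0]],[1,[0,0,0],[0,0,0]],[1,[0,0,0],[0,0,0]]]'; python3 f.py; python3 -m crank '[[1,[0,0,-0.1],[0,0,0]],[1,[0,0,-0.3],[0,0,0]],[1,[0,0,-0.45],[0,0,0]],[1,[0,0,-0.45],[0,0,0]],[1,[0,0,-0.45],[0,0,0]],[1,[0,0,-0.45],[0,0,0]],[1,[0,0,-0.2],[0,0,0]],[1,[0,0,0],[0,0,0]]]';python3 f.py
```

```text
time_s: 26.9
tcp_pos: [0.6177, -0.2303, 0.0057]
ee_rot: [[-0.966, -0.259, 0.001], [-0.259, 0.966, -0.0], [-0.001, -0.001, -1.0]]
wrist_force: [-0.2, -0.2, 1.9]
gripper_width: 0.387
time_s: 27.4
tcp_pos: [0.6177, -0.2303, 0.0057]
ee_rot: [[-0.966, -0.259, 0.001], [-0.259, 0.966, -0.0], [-0.001, -0.001, -1.0]]
wrist_force: [-0.4, 0.0, 5.1]
gripper_width: 0.391
[ 0.02700533 -0.12863177  5.41577221] [ 0.61773366 -0.23029241  0.00566684]
time_s: 28.5
tcp_pos: [0.6185, -0.2304, 0.2494]
ee_rot: [[-0.966, -0.259, 0.007], [-0.259, 0.966, -0.001], [-0.007, -0.003, -1.0]]
wrist_force: [0.5, -0.0, -1.2]
gripper_width: 0.391
[ 0.04465026 -0.17527445 -0.90207173] [ 0.61643568 -0.22989743  0.24274563]
```

Held: 0.391 × 87 = 34 mm. I'll turn back to the aligned frame and carry it over.

```bash
python3 -m crank '[[1,[0,0,0],[0,0,-0.1875]],[1,[0,0,0],[0,0,-0.1875]],[1,[0,0,0],[0,0,-0.1875]],[1,[0,0,0],[0,0,-0.1875]],[1,[0,0,0],[0,0,-0.1875]],[1,[0,0,0],[0,0,-0.1875]],[1,[0,0,0],[0,0,-0.1875]],[1,[0,0,0],[0,0,-0.1875]]]' >/dev/null; python3 -m crank '[[1,[0,0,0],[0,0,-0.167]],[1,[-0.2,0.06,0],[0,0,0]],[1,[-0.45,0.14,0],[0,0,0]],[1,[-0.45,0.14,0],[0,0,0]],[1,[-0.45,0.14,0],[0,0,0]],[1,[-0.45,0.14,0],[0,0,0]],[1,[-0.45,0.14,0],[0,0,0]],[1,[0,0,0],[0,0,0]]]';python3 -m crank '[[1,[0,0,0],[0,0,0]],[1,[0,0,0],[0,0,0]]]'
```

```text
time_s: 30.4
tcp_pos: [0.5396, 0.019, 0.2443]
ee_rot: [[0.006, -1.0, -0.002], [-1.0, -0.006, 0.001], [-0.001, 0.002, -1.0]]
wrist_force: [0.8, -0.4, 0.5]
gripper_width: 0.391
time_s: 30.6
tcp_pos: [0.5413, 0.0143, 0.2444]
ee_rot: [[-0.001, -1.0, -0.001], [-1.0, 0.001, -0.0], [0.0, 0.001, -1.0]]
wrist_force: [0.4, 0.7, -1.1]
gripper_width: 0.388
```

```bash
python3 -m crank '[[1,[-0.027,0.033,0.2],[0,0,0]],[1,[0,0,0.4],[0,0,0]],[1,[0,0,0.2],[0,0,0]],[1,[0,0,0.1],[0,0,0]],[1,[0,0,0],[0,0,0]],[1,[0,0,0],[0,0,0]],[1,[0,0,0],[0,0,0]]]';python3 - <<'E'
from h import *
c=r.capture("wrist");a=c["img"][150:420,150:420];s=r.capture("scene")["img"][130:280,190:340]
cv2.imwrite("pics/w14.png",np.hstack([cv2.resize(a,(400,400)),cv2.resize(s,(400,400))]));print(r.sense()['tcp_pos'])
E
```

```text
time_s: 31.3
tcp_pos: [0.5391, 0.0175, 0.1564]
ee_rot: [[-0.001, -1.0, 0.003], [-1.0, 0.001, 0.001], [-0.001, -0.003, -1.0]]
wrist_force: [-0.5, 0.4, -0.7]
gripper_width: 0.388
[0.53876627 0.01765292 0.15623702]
```

View pics/w14.png

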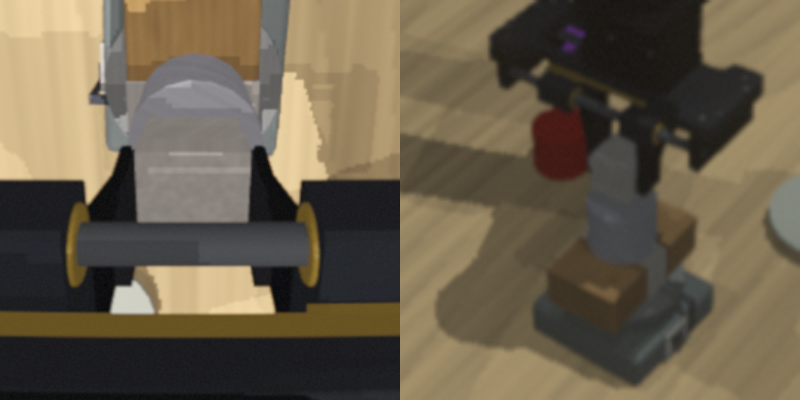

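The giftbox is centred above the tin in both views. I'll lower it in small steps to the expected contact at TCP z of about 0.143.

```bash
python3 -m crank '[[1,[0,0,0.05],[0,0,0]],[1,[0,0,0.03],[0,0,0]],[1,[0,0,0.02],[0,0,0]],[1,[0,0,0.01],[0,0,0]],[1,[0,0,0],[0,0,0]],[1,[0,0,0],[0,0,0]],[1,[0,0,0],[0,0,0]]]'|grep tcp; python3 f.py; python3 -m crank '[[1,[0,0,0.015],[0,0,0]],[1,[0,0,0],[0,0,0]],[1,[0,0,0],[0,0,0]]]'|grep tcp; python3 f.py
```

```text
tcp_pos: [0.5381, 0.0176, 0.1441]
[ 0.28067148  0.22884714 -0.71236412] [0.53803566 0.01758078 0.14405316]
tcp_pos: [0.538, 0.0176, 0.1424]
[ 0.2066827   0.11293488 -0.52040516] [0.53799639 0.01756535 0.14251137]
```

```bash
python3 -m crank '[[1,[0,0,0.01],[0,0,0]],[1,[0,0,0],[0,0,0]],[1,[0,0,0],[0,0,0]]]'|grep tcp; python3 f.py; python3 -m crank '[[1,[0,0,0.007],[0,0,0]],[1,[0,0,0],[0,0,0]],[1,[0,0,0],[0,0,0]]]'|grep tcp; python3 f.py
```

```text
tcp_pos: [0.5381, 0.0176, 0.1416]
[0.28143398 0.08348594 0.18789574] [0.5380346  0.01758126 0.14150123]
tcp_pos: [0.5381, 0.0176, 0.1408]
[0.18324537 0.04588305 0.17167464] [0.53804685 0.01758037 0.14083406]
```

The force is back at about zero, so the stack carries the box. I'll release and rise.

```bash
python3 -m crank '[[0.3,[0,0,0],[0,0,0]],[0.2,[0,0,0],[0,0,0]],[0,[0,0,0],[0,0,0]],[-0.5,[0,0,0],[0,0,0]],[-1,[0,0,0],[0,0,0]],[-1,[0,0,0],[0,0,0]],[-1,[0,0,0],[0,0,0]],[-1,[0,0,0],[0,0,0]]]'; python3 -m crank '[[-1,[0,0,-0.1],[0,0,0]],[-1,[0,0,-0.3],[0,0,0]],[-1,[0,0,-0.45],[0,0,0]],[-1,[0,0,-0.45],[0,0,0]],[-1,[-0.45,0,0],[0,0,0]],[-1,[-0.45,0,0],[0,0,0]],[-1,[-0.2,0,0],[0,0,0]],[-1,[0,0,0],[0,0,0]]]';python3 -m crank '[[-1,[0,0,0],[0,0,0]],[-1,[0,0,0],[0,0,0]]]'
python3 - <<'E'
from h import *
c=r.capture("wrist");s=r.capture("scene");cv2.imwrite("pics/w15.png",c["img"]);print(r.sense()['tcp_pos'])
cv2.imwrite("pics/s15.png",cv2.resize(s["img"][130:280,180:380],None,fx=4,fy=4));cv2.imwrite("pics/t15.png",r.capture("top")["img"])
E
```

```text
time_s: 35.0
tcp_pos: [0.538, 0.0176, 0.1408]
ee_rot: [[-0.0, -1.0, -0.0], [-1.0, 0.0, -0.0], [0.0, 0.0, -1.0]]
wrist_force: [0.9, 0.3, -0.1]
gripper_width: 0.858
time_s: 35.8
tcp_pos: [0.5381, 0.1298, 0.2715]
ee_rot: [[0.003, -1.0, 0.001], [-1.0, -0.003, 0.001], [-0.001, -0.001, -1.0]]
wrist_force: [0.3, -0.9, -0.4]
gripper_width: 1.002
time_s: 36.0
tcp_pos: [0.538, 0.1267, 0.2711]
ee_rot: [[-0.001, -1.0, 0.0], [-1.0, 0.001, -0.0], [0.0, -0.0, -1.0]]
wrist_force: [0.3, 0.1, -0.4]
gripper_width: 0.996
[0.53802251 0.12656589 0.27100328]
```

View pics/w15.png

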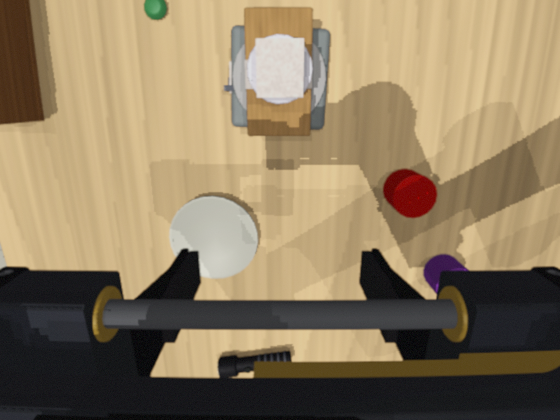

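View pics/s15.png

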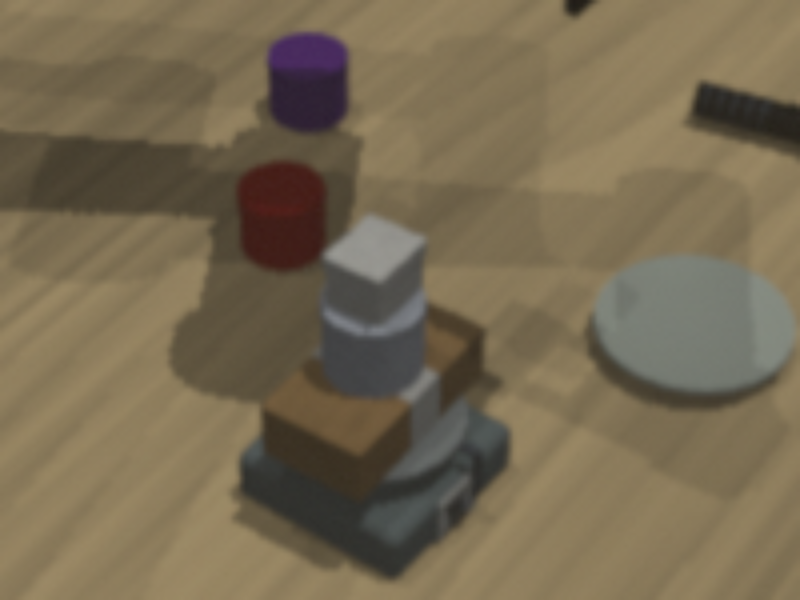

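View pics/t15.png

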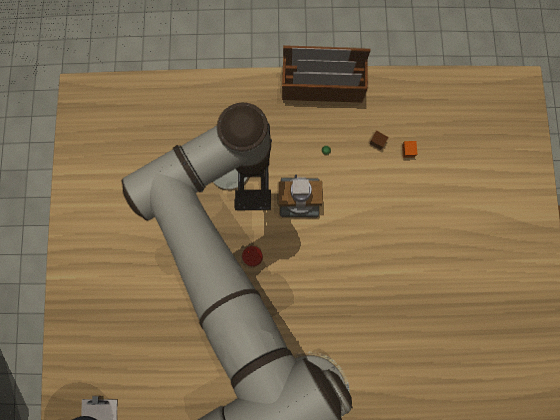

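All three pieces stand stacked and upright in the scene view. The giftbox top is at about u 255–306, v 38–101 in the wrist view, and the bystanders look unmoved. One last measurement before I hand in.

Run:
```python
from h import *
c=r.capture("wrist")
e=plane(c,[[255,69],[306,69],[280,38],[280,101]],.1677);print("gift",(e[0,0]+e[1,0])/2,(e[2,1]+e[3,1])/2,e)
a=cv2.imread("pics/s5.png").astype(int);b=r.capture("scene")["img"].astype(int)
for n,(u0,v0,u1,v1) in dict(saucer=(320,185,390,235),flash=(345,145,405,175),pebble=(298,292,320,312)).items():print(n,np.abs(a-b)[v0:v1,u0:u1].mean())
print(r.sense()['wrist_force'],r.sense()['time_s'])
r.finish_job()
```

```text
gift 0.5369586629556647 0.020779927071389977 [[ 0.55594721  0.01990713]
 [ 0.51797011  0.0199414 ]
 [ 0.53731598 -0.00128948]
 [ 0.5373495   0.04284934]]
saucer 4.111809523809524
flash 2.4718518518518517
pebble 2.6295454545454544
[ 0.29810432 -1.16697118  0.00850252] 36.25
the job is handed in; nothing more can be done
```

I stacked the parcel, the tin and the white giftbox on the pan in that order, let go of each and handed the job in at 36 s. No verdict is reported.

| Piece | Last measured centre (x, y) | Offset from pan centre (0.5385, 0.0175) |
|---|---|---|
| Parcel | (0.5387, 0.0165), before the other two were added | about 1 mm |
| Tin | (0.5377, 0.0167), before the giftbox was added | about 1 mm |
| Giftbox | (0.5370, 0.0208) | about 4 mm |

- **Stack:** the last pictures show all three upright, with the gripper clear of them.
- **Bystanders:** the saucer, flashlight and pebble look unmoved in the pictures. Comparing scene views from after the parcel was set down and at the end showed only small differences.
- **Pan:** I didn't measure its travel directly. By the wrist force and the heights at set-down it sank roughly 8 mm. I lowered the pieces onto it in small steps, and the force never showed more than about 1 N beyond the load.
- **Disagreement:** the top and wrist cameras differed by 3–5 mm on positions. I used the wrist camera's, which matched the measured tool position.

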